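# Hook the round celadon pot onto the cork mat

## Robot

A 7-joint arm with a two-finger parallel gripper is mounted at the origin on the work surface. World frame = base frame: x ahead of the robot, y to its left, z up, the work surface at z = 0. Lengths are in m, angles in rad, forces in N, time in s.
With the tool pointing down it reaches from about 0.4 to 0.9 m from the base axis. Payload 5.5 kg.
Tool frame: the origin (TCP) lies on the centre line of the jaws, within the pads' length; the fingertips stand 14 mm ahead of it and the grasp point (between the pads) lies 5 mm behind it (robot.tips_ahead is the distance from the TCP to the fingertips, in m); z points along the fingers, y is the line along which they close (so a half turn about z gives the same grasp; the last joint's range is limited). The gripper opens to 85 mm and grips with 20 to 120 N. Pads are 22 mm wide; open, the fingers measure 114 mm over their backs; the gripper's body (76 mm by 85 mm) begins 54 mm behind the grasp point. The pads swing forward as they close: fully open they stand 13 mm farther back than shut.
Start: joints at [-0.845, 0.501, -0.427, 1.55, 0.221, 1.138, -0.21], TCP at [0.29, 0.582, 0.245] pointing down, gripper open.
Joint ranges: [-2.88, 2.88], [-0.31, 2.03], [-1.54, 1.56], [0.2, 2.42], [-1.41, 4.55], [0.19, 2.02], [-2.57, 2.57]. Speed limits (rad/s): [2.57, 2.57, 3.14, 3.14, 3.14, 3.14, 3.14].

## Interface

Orientations are given as a unit quaternion [x, y, z, w].
In Python, from plant import monitor, get_image, camera_model, robot, masks_of, mark_of gives the robot as it stands.
- The arm moves only by the tool move_arm, never from a script. Its argument "steps" is a list of rows, each a list of 3 entries, a list of its own where there are three numbers: the shift along the tool's x, y, z in cm, then the turn about the tool's z in degrees, then the closure, from 0 (fully open) to 1 (shut). A call has 1 to 12 rows; each row is the pose to reach, as a shift and turn from the pose commanded when the call began, along the tool's axes at that moment; what a row does not reach only later rows make up. A row lasts 1/10 s, in which the tool goes at most 50 mm and 8.59 degrees, less where a joint would pass 70% of its speed; a pose out of reach is approached as far as the arm can. A call with a gripper value outside its range is refused whole. The fingers move at their own pace and stop on an object; the grip force is fixed at half the most. Time passes only in rows, so rows that repeat a pose let the fingers close. It gives the time, the measured TCP pose, the force, the opening and the grip force at its end, in the units of the state.
- monitor.get_obs(): the state, without advancing time (a new reading comes with each control period).
- get_image(name): name is "scene" or "side" or "wrist"; returns (picture, depth): 420x560x3 uint8, red, green, blue; 420x560 float32, m along the optical axis (not along the pixel's ray), 0 where there is no reading.
- camera_model(name): a dict with "K" (3x3 intrinsics, pixels), "k1" (the pictures are not rectified: a ray, as slopes to the right and down, at radius r is drawn at 1 + k1 r^2 times it, then the intrinsics apply), "rvec" (rotation vector, rad) and "tvec" (3), from world to camera coordinates, as OpenCV has them. Camera axes: x right, y down, z forward; pixel columns grow to the right and rows downward; lengths in m; the calibration is good to about 2 mm. A picture is of the moment at which its call begins: read the wrist's pose just before it. camera_model takes no time and is no camera call; for the wrist camera it gives the pose at the moment of the call.
- robot.job_done(): hands the job in; it is judged then, once.
Trained networks look in the newest picture that a camera, given by its name, has taken for a name from the list of things; names that differ only in an ending like _2 or _b are one class to them, and where a whole thing is asked for, a point or a joint stands for the part that bears it (a point fixed in the world has none). Each returns a list of dicts, best first, with "confidence" (0 to 1); they miss things now and then, are a little off and sometimes report something else, mostly with a low value. They report only what shows in the picture. A call takes as long as a camera call. They do not tell look-alikes from the thing itself.
- masks_of(query, camera): "region" (420x560 bool, what is visible of it) and "point" ([column, row] in pixels, amid what is visible of it).
- mark_of(query, camera): "point" ([column, row] in pixels: a listed point, or the origin of a listed thing).
The state is a dict: "time_s": time; "qpos": joint angles; "joint_vel": joint speeds; "tau": joint torques, N m; "eef_pos": TCP position; "tcp_rot": TCP orientation; "force": force on the tool from outside, world axes, zero at the start; "wrist_torque": the same for the moment, N m; "gripper_width": finger opening in m; "finger_force": force on a finger pad.
Only numpy, scipy, OpenCV 4.12 (cv2) and the standard library are available. Lean on these libraries where they do the work, as an engineer would, in place of code of your own. Each camera call takes 0.05 s, during which the arm holds its last target. There are 200 camera calls.

## Task

Pick up the wooden-handled steel hook, lower its bow around the round celadon pot so that the hook's end bar is behind it, and drag the pot upright over the table towards the robot until it stands wholly on the cork mat. Touch the pots only with the hook, and leave the square celadon pot where it stands. Then lift the hook off over the pot and lay it flat on the table, as it lay at first, clear of the pot.

Things in the scene. Friction and masses are not known exactly. Their poses are not given: they have to be found in the camera images.
- hook_grip (a point): Hook: centre of its wooden handle, 90 long (x) x 24 wide (y) x 36 mm high, lying at left or right. +x points to the bow, a level 10 mm steel rod, axis 11 mm lower: bends off the handle to y=+58, runs from x=68 to the end bar at x=176, crosses to y=-58, comes back to x=100 and ends. Free inside: x 65 to 171, y -53 to 53 (middle 118 ahead of here). 0.18 kg. The straight stake opposite is not used.
- round_pot_center (a point): Round celadon pot, loose, standing beyond the mat: its centre, 35 mm above the table. Open, 70 mm high, 60 mm across the foot, 76 mm across the rim, about 0.26 kg. z up; yaw means nothing. Dragged by the end bar held close over the table, its centre is about 140 mm ahead of the handle's centre.
- square_pot_center (a point): Square celadon pot, same glaze, loose, in the same row: its centre, 35 mm above the table. Open, 70 x 70 x 70 mm. It must stay where it is. To both sides and behind the row stand other fixed things, up to 170 mm high (a mister), 50 mm or more away from the pots.
- mat: Cork mat: its centre, at table level. A thin strip flush with the table (nothing catches on it), 120 mm deep (x, pointing away from the robot) and 460 mm wide (y), nearer the robot than the two celadon pots. A pot dragged straight towards the robot comes onto it.
Mind the look-alikes: they are no part of the job. Leave any orange look-alike of the part that bears round_pot_center alone.

How it is judged:
By the outcome, as a careful person would: the job done as asked, in the order asked, and still so for the second after the job is handed in, with the robot touching nothing.
It also fails if it takes over 72 s, if anything falls off the work surface, if the arm or the gripper's body presses on something with over 40 N, if the wrist force passes 120 N, or if a joint passes its speed limit or range.

## Working session

There is one attempt and no reset: what is moved stays moved. The work goes in short steps, Python scripts to look and compute and a tool call to move; the robot and the scene stay as the last step left them, time stands still between calls to the robot, and variables do not carry over. Pictures are saved under pics/ and viewed, at most 10 in all, crops included, and the job is handed in when it is done.

Besides the shell and the picture viewer there is one more tool, called after ">>>" as a command line: name --argument value ..., lists and objects as JSON in quotes. move_arm: Moves the arm, as the interface text tells. Its arguments: {"type":"object","properties":{"steps":{"type":"array","items":{"type":"array"}}},"required":["steps"]}

```bash
mkdir -p pics; cat > h.py <<'E'
import numpy as np, cv2
from plant import monitor, get_image, camera_model, robot, masks_of, mark_of
from scipy.spatial.transform import Rotation as R
def ray(cam,p):
    K=np.array(cam["K"],float); k1=cam["k1"]
    d=np.array([(p[0]-K[0,2])/K[0,0],(p[1]-K[1,2])/K[1,1]]); u=d.copy()
    for _ in range(20): u=d/(1+k1*(u@u))
    Rm=cv2.Rodrigues(np.array(cam["rvec"],float))[0]; t=np.array(cam["tvec"],float).ravel()
    return -Rm.T@t, Rm.T@np.array([u[0],u[1],1.])
def at_z(cam,p,z):
    o,d=ray(cam,p); return o+d*(z-o[2])/d[2]
def cloud(cam,dep,mask):
    v,u=np.nonzero(mask&(dep>0)); out=[]
    for a,b in zip(u,v):
        o,d=ray(cam,(a,b)); out.append(o+d*dep[b,a])
    return np.array(out)
def save(n,im): cv2.imwrite(n,cv2.cvtColor(im,cv2.COLOR_RGB2BGR))
E
cat > a.py <<'E'
from h import *
o=monitor.get_obs(); print(o["time_s"],o["eef_pos"],o["tcp_rot"],o["gripper_width"])
print(R.from_quat(o["tcp_rot"]).as_matrix().round(3))
for c in ["scene","side"]:
    im,d=get_image(c); cam=camera_model(c); save(f"pics/{c}0.png",im)
    for q,z in [("hook_grip",.018),("round_pot_center",.035),("square_pot_center",.035),("mat",0)]:
        for m in mark_of(q,c)[:4]: print(c,q,round(m["confidence"],2),np.round(m["point"],0),at_z(cam,m["point"],z).round(3))
E
python3 a.py
```

```text
0.0 [0.28997828 0.58100632 0.24424738] [ 2.29341362e-01  9.73345564e-01 -9.45691141e-04 -2.39909599e-04] 0.08548034391242272
[[-0.895  0.446 -0.001]
 [ 0.446  0.895 -0.002]
 [ 0.    -0.002 -1.   ]]
scene hook_grip 0.76 [179. 153.] [ 0.4   -0.344  0.018]
scene round_pot_center 0.77 [400. 260.] [0.666 0.327 0.035]
scene round_pot_center 0.6 [322. 253.] [0.677 0.125 0.035]
scene round_pot_center 0.3 [178. 151.] [ 0.406 -0.343  0.035]
scene square_pot_center 0.7 [249. 244.] [ 0.68  -0.068  0.035]
scene mat 0.97 [283. 221.] [0.579 0.009 0.   ]
side hook_grip 0.89 [341. 350.] [ 0.392 -0.349  0.018]
side round_pot_center 0.85 [291. 165.] [0.679 0.136 0.035]
side round_pot_center 0.61 [250. 138.] [0.661 0.319 0.035]
side square_pot_center 0.77 [339. 205.] [ 0.672 -0.07   0.035]
side mat 0.93 [292. 212.] [0.577 0.017 0.   ]
```

View pics/scene0.png

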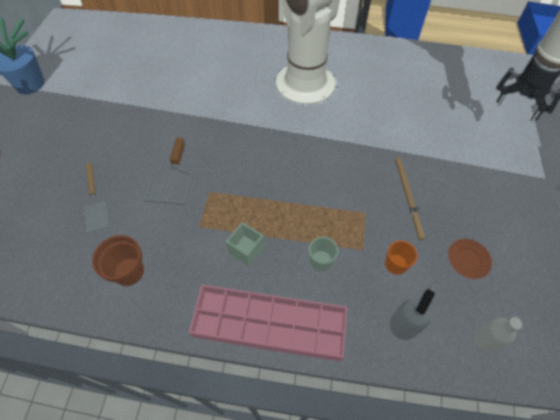

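View pics/side0.png

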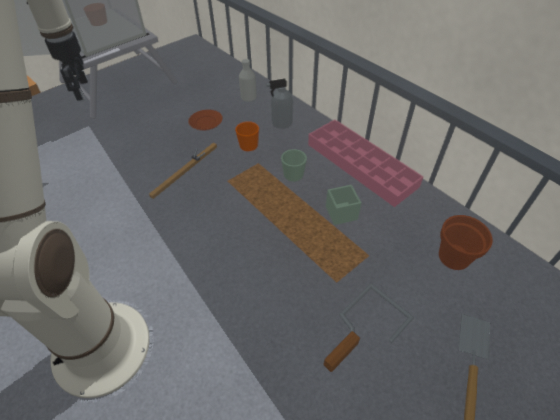

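The scene picture shows three candidates. The round celadon pot is at (322,253), and the orange look-alike at (400,260) must be left alone. The square celadon pot is at (245,242). The hook is at (177,151), with its bow around (168,187). The green round pot fits the description. I'll confirm it in a crop and measure.

```bash
cat > b.py <<'E'
from h import *
for c in ["scene","side"]:
    im,d=get_image(c); cam=camera_model(c)
    if c=="scene": save("pics/crop.png",cv2.resize(im[120:290,140:430],None,fx=2.7,fy=2.7,interpolation=cv2.INTER_CUBIC))
    for q in ["hook_grip","round_pot_center","square_pot_center","mat"]:
        for m in masks_of(q,c)[:2]:
            P=cloud(cam,d,m["region"]); 
            if len(P)<20: continue
            print(c,q,round(m["confidence"],2),np.round(m["point"]),len(P),"med",np.median(P,0).round(3),"lo",np.percentile(P,2,0).round(3),"hi",np.percentile(P,98,0).round(3))
            if "pot" in q:
                T=P[(P[:,2]>.062)&(P[:,2]<.08)]; 
                if len(T)>8: print("  rim rect",[np.round(x,3) for x in cv2.minAreaRect(T[:,:2].astype(np.float32)*1000)], cv2.minEnclosingCircle(T[:,:2].astype(np.float32)))
            if q=="hook_grip":
                hsv=cv2.cvtColor(im,cv2.COLOR_RGB2HSV); w=m["region"]&(hsv[...,1]>90)
                H=cloud(cam,d,w); print("  wood",len(H),np.median(H,0).round(3))
                r=[np.round(x,1) for x in cv2.minAreaRect(H[:,:2].astype(np.float32)*1000)]; print("  rect",r)
                H=H[H[:,2]>.028]; print("  top",len(H),[np.round(x,1) for x in cv2.minAreaRect(H[:,:2].astype(np.float32)*1000)]) if len(H)>5 else 0
            if q=="mat": print("  rect",[np.round(x,3) for x in cv2.minAreaRect(P[:,:2].astype(np.float32)*1000)])
E
python3 b.py
```

```text
scene hook_grip 0.92 [178. 170.] 653 med [ 0.459 -0.343  0.011] lo [ 0.354 -0.406 -0.002] hi [ 0.576 -0.285  0.037]
  wood 204 [ 0.404 -0.346  0.034]
  rect [array([ 396.6, -349.5]), array([87.7, 23.1]), np.float64(3.9)]
  top 159 [array([ 396.6, -349.9]), array([87.5, 22.2]), np.float64(3.9)]
scene round_pot_center 0.81 [401. 259.] 829 med [0.653 0.328 0.042] lo [0.63  0.289 0.004] hi [0.697 0.358 0.071]
  rim rect [array([662.975, 324.925]), array([69.959, 74.926]), np.float64(51.157)] ((0.6618331670761108, 0.3247888386249542), 0.038726650178432465)
scene round_pot_center 0.57 [320. 251.] 834 med [0.671 0.126 0.038] lo [ 0.648  0.09  -0.001] hi [0.719 0.159 0.07 ]
  rim rect [array([683.154, 125.986]), array([74.692, 71.355]), np.float64(6.515)] ((0.6830143332481384, 0.12574847042560577), 0.0380580760538578)
scene square_pot_center 0.75 [244. 241.] 1064 med [ 0.678 -0.078  0.037] lo [ 0.642 -0.116  0.   ] hi [ 0.727 -0.034  0.07 ]
  rim rect [array([683.139, -76.044]), array([70.252, 71.251]), np.float64(64.629)] ((0.6848031282424927, -0.07699770480394363), 0.047408346086740494)
sc
[... 767 characters left out ...]
 0.7 [295. 164.] 641 med [0.678 0.124 0.049] lo [0.645 0.091 0.006] hi [0.713 0.159 0.073]
  rim rect [array([678.732, 126.021]), array([75.307, 70.567]), np.float64(73.311)] ((0.6778330206871033, 0.126878559589386), 0.03974739462137222)
side square_pot_center 0.94 [342. 206.] 1005 med [ 0.677 -0.083  0.045] lo [ 0.636 -0.119  0.004] hi [ 0.718 -0.039  0.073]
  rim rect [array([679.219, -75.692]), array([72.485, 70.064]), np.float64(64.523)] ((0.6766635775566101, -0.07843542844057083), 0.04588691517710686)
side mat 0.71 [298. 220.] 5388 med [ 0.569 -0.03   0.002] lo [ 0.515 -0.214 -0.001] hi [0.627 0.22  0.006]
  rect [array([572.484,   7.57 ]), array([457.483, 123.146]), np.float64(89.509)]
```

View pics/crop.png

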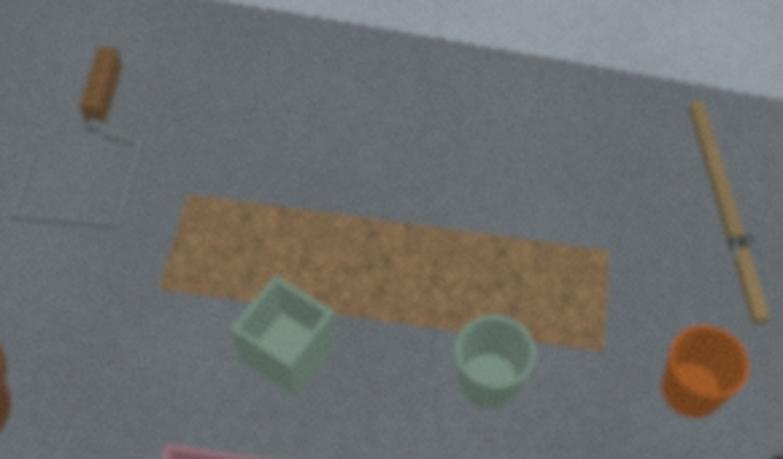

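The crop confirms the target: the round celadon pot is at crop (495,360), the orange one at (705,370). The measurements:
- **Hook grip:** about (0.393, -0.351), yaw about 3°.
- **Round pot:** (0.680, 0.126).
- **Mat:** x from 0.513 to 0.633.

```bash
cat > t.py <<'E'
# python3 t.py x y z toolx_deg [...more]: shift (cm) and turn (deg) from the present pose
import sys; from h import *
o=monitor.get_obs(); p=np.array(o["eef_pos"]); M=R.from_quat(o["tcp_rot"]).as_matrix()
yaw=np.degrees(np.arctan2(M[1,0],M[0,0])); print("t",round(o["time_s"],2),"p",p.round(4),"yaw",round(yaw,1),"w",round(o["gripper_width"],4),"F",np.round(o["force"],1),"q",np.round(o["qpos"],2))
a=list(map(float,sys.argv[1:]))
for i in range(0,len(a),4):
    print((M.T@(np.array(a[i:i+3])-p)*100).round(2), round(-((a[i+3]-yaw+180)%360-180),1))
E
python3 t.py 0.52 0.10 0.2 80
```

```text
t 1.0 p [0.2902 0.5816 0.2453] yaw 153.5 w 0.0856 F [-0.9 -0.7 -0.6] q [-0.84  0.5  -0.43  1.55  0.22  1.14 -0.21]
[-42.07 -32.84   4.53] 73.5
```

>>> move_arm --steps '[[[-42, -33, 4.5], 73.5, 0], [[-42, -33, 4.5], 73.5, 0], [[-42, -33, 4.5], 73.5, 0], [[-42, -33, 4.5], 73.5, 0], [[-42, -33, 4.5], 73.5, 0], [[-42, -33, 4.5], 73.5, 0], [[-42, -33, 4.5], 73.5, 0], [[-42, -33, 4.5], 73.5, 0], [[-42, -33, 4.5], 73.5, 0], [[-42, -33, 4.5], 73.5, 0], [[-42, -33, 4.5], 73.5, 0], [[-42, -33, 4.5], 73.5, 0]]'

```text
time_s: 2.2
eef_pos: [0.5207, 0.092, 0.2001]
tcp_rot: [0.769, 0.639, -0.001, 0.001]
force: [-0.2, 0.5, 0.9]
gripper_width: 0.0855
finger_force: 0.0
```

```bash
python3 t.py 0.393 -0.351 0.15 3
```

```text
t 2.2 p [0.5207 0.092  0.2001] yaw 79.4 w 0.0855 F [-0.2  0.5  0.9] q [-0.23  0.31  0.01  1.91  0.    0.92 -0.41]
[-45.88  -4.44   5.13] 76.4
```

>>> move_arm --steps '[[[-46, -4.5, 5], 76.4, 0], [[-46, -4.5, 5], 76.4, 0], [[-46, -4.5, 5], 76.4, 0], [[-46, -4.5, 5], 76.4, 0], [[-46, -4.5, 5], 76.4, 0], [[-46, -4.5, 5], 76.4, 0], [[-46, -4.5, 5], 76.4, 0], [[-46, -4.5, 5], 76.4, 0], [[-46, -4.5, 5], 76.4, 0], [[-46, -4.5, 5], 76.4, 0], [[-46, -4.5, 5], 76.4, 0], [[-46, -4.5, 5], 76.4, 0]]'

```text
time_s: 3.4
eef_pos: [0.3949, -0.3452, 0.1501]
tcp_rot: [0.999, 0.032, 0.0, -0.001]
force: [0.5, 0.3, -0.4]
gripper_width: 0.0852
finger_force: 0.0
```

```bash
python3 t.py 0.393 -0.351 0.02 3; cat > w.py <<'E'
from h import *
cam=camera_model("wrist"); im,d=get_image("wrist"); save("pics/wrist0.png",im)
for m in masks_of("hook_grip","wrist")[:1]:
    hsv=cv2.cvtColor(im,cv2.COLOR_RGB2HSV); H=cloud(cam,d,m["region"]&(hsv[...,1]>90)); H=H[(H[:,2]>.028)&(H[:,2]<.045)]
    print(m["confidence"],len(H),np.median(H,0).round(3),[np.round(x,1) for x in cv2.minAreaRect(H[:,:2].astype(np.float32)*1000)])
for m in mark_of("hook_grip","wrist")[:2]: print(m["confidence"],m["point"],at_z(cam,m["point"],.018).round(4))
E
python3 w.py
```

```text
t 3.4 p [ 0.3949 -0.3452  0.1501] yaw 3.6 w 0.0852 F [ 0.5  0.3 -0.4] q [ 0.31  0.39  0.44  1.97 -0.22  0.82 -0.64]
[-0.23  0.58 13.01] 0.6
0.87 [284.0, 199.9] [ 0.3931 -0.3506  0.018 ]
```

View pics/wrist0.png

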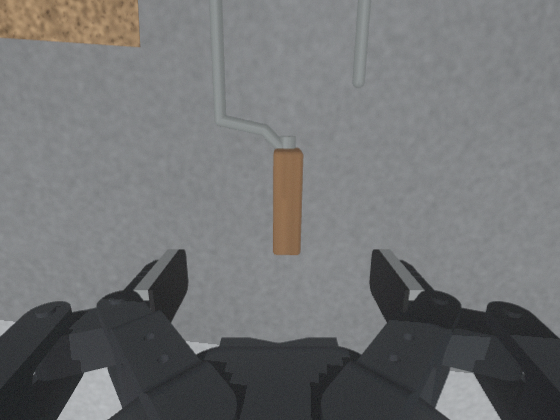

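The wrist picture shows the handle from (288,150) to (287,254), aligned with the fingers, and the network agrees with (0.393, -0.351). I'm descending to grasp it.

>>> move_arm --steps '[[[-0.2, 0.6, 3], 0.6, 0], [[-0.2, 0.6, 6], 0.6, 0], [[-0.2, 0.6, 9], 0.6, 0], [[-0.2, 0.6, 11], 0.6, 0], [[-0.2, 0.6, 12], 0.6, 0], [[-0.2, 0.6, 12.7], 0.6, 0], [[-0.2, 0.6, 13], 0.6, 0], [[-0.2, 0.6, 13], 0.6, 0], [[-0.2, 0.6, 13], 0.6, 0]]'

```text
time_s: 4.45
eef_pos: [0.3934, -0.3528, 0.0211]
tcp_rot: [1.0, 0.026, 0.001, 0.0]
force: [0.3, -0.6, 0.1]
gripper_width: 0.0852
finger_force: 0.0
```

```bash
python3 t.py 0.393 -0.351 0.02 3
```

```text
t 4.45 p [ 0.3934 -0.3528  0.0211] yaw 3.0 w 0.0852 F [ 0.3 -0.6  0.1] q [ 0.41  0.61  0.34  2.01 -0.36  0.57 -0.52]
[-0.03 -0.18  0.11] -0.0
```

>>> move_arm --steps '[[[0, -0.2, 0.1], 0, 1], [[0, -0.2, 0.1], 0, 1], [[0, -0.2, 0.1], 0, 1], [[0, -0.2, 0.1], 0, 1], [[0, -0.2, 0.1], 0, 1], [[0, -0.2, 0.1], 0, 1], [[0, -0.2, 0.1], 0, 1], [[0, -0.2, 0.1], 0, 1], [[0, -0.2, 0.1], 0, 1], [[0, -0.2, 0.1], 0, 1], [[0, -0.2, 0.1], 0, 1], [[0, -0.2, 0.1], 0, 1]]'

```text
time_s: 5.65
eef_pos: [0.3929, -0.3508, 0.0197]
tcp_rot: [1.0, 0.026, 0.0, 0.0]
force: [0.2, -0.4, 5.8]
gripper_width: 0.0232
finger_force: 59.9
```

```bash
python3 t.py 0.41 -0.33 0.2 3  0.46 -0.15 0.2 3 0.46 -0.05 0.2 1
```

```text
t 5.65 p [ 0.3929 -0.3508  0.0197] yaw 3.0 w 0.0232 F [ 0.2 -0.4  5.8] q [ 0.41  0.62  0.33  2.01 -0.36  0.57 -0.53]
[  1.83  -1.98 -18.03] -0.0
[  7.76 -19.7  -18.04] -0.0
[  8.27 -29.68 -18.05] 2.0
```

>>> move_arm --steps '[[[0, 0, -1], 0, 1], [[0, 0, -3], 0, 1], [[0, 0, -6], 0, 1], [[0, 0, -9], 0, 1], [[0, 0, -12], 0, 1], [[0.5, -1, -15], 0, 1], [[1.8, -2, -18], 0, 1], [[3, -6, -18], 0, 1], [[4, -10, -18], 0, 1], [[6, -14, -18], 0, 1], [[7, -18, -18], 0.5, 1], [[8, -21, -18], 1, 1]]'

```text
time_s: 6.85
eef_pos: [0.4611, -0.1334, 0.1992]
tcp_rot: [1.0, 0.018, -0.001, -0.001]
force: [0.2, 0.2, -2.0]
gripper_width: 0.023
finger_force: 59.2
```

```bash
python3 t.py 0.46 0.0 0.2 0  0.50 0.126 0.2 0 0.562 0.126 0.2 0; cat > s.py <<'E'
import sys; from h import *
n=sys.argv[2]; im,d=get_image(sys.argv[1]); save("pics/"+n+".png",im)
E
python3 s.py side lift
```

```text
t 6.85 p [ 0.4611 -0.1334  0.1992] yaw 2.1 w 0.023 F [ 0.2  0.2 -2. ] q [-0.11  0.23  0.38  2.03 -0.11  0.89 -1.2 ]
[  0.38 -13.33  -0.06] 2.1
[  4.84 -25.78  -0.05] 2.1
[ 11.03 -25.55  -0.06] 2.1
```

View pics/lift.png

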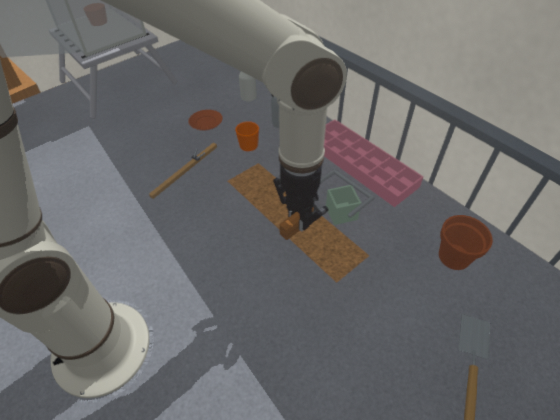

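The hook is held and level, with its bow over the square pot at (345,195) in the side view and well above it. I'll go on to a point above the round pot.

>>> move_arm --steps '[[[0.5, -4, 0], 1, 1], [[1, -8, 0], 2, 1], [[1.5, -12, 0], 2.1, 1], [[3, -16, 0], 2.1, 1], [[5, -20, 0], 2.1, 1], [[7, -23.5, 0], 2.1, 1], [[9, -25.5, 0], 2.1, 1], [[11, -25.5, 0], 2.1, 1], [[11, -25.5, 0], 2.1, 1], [[11, -25.5, 0], 2.1, 1], [[11, -25.5, 0], 2.1, 1], [[11, -25.5, 0], 2.1, 1]]'

```text
time_s: 8.1
eef_pos: [0.5618, 0.1215, 0.1992]
tcp_rot: [1.0, -0.001, -0.0, 0.0]
force: [-0.1, -0.2, -1.8]
gripper_width: 0.0232
finger_force: 59.4
```

```bash
cat > w2.py <<'E'
from h import *
cam=camera_model("wrist"); im,d=get_image("wrist"); save("pics/wrist1.png",im)
for m in masks_of("round_pot_center","wrist")[:2]:
    P=cloud(cam,d,m["region"]); P=P[(P[:,2]>.062)&(P[:,2]<.08)]
    if len(P)>10: print(m["confidence"],m["point"],len(P),cv2.minEnclosingCircle(P[:,:2].astype(np.float32)))
E
python3 w2.py; python3 t.py 0.562 0.126 0.02 0
```

```text
0.62 [40.3, 83.2] 1619 ((0.6608482599258423, 0.324150413274765), 0.037937141954898834)
0.59 [271.3, 45.7] 2138 ((0.680938720703125, 0.12583976984024048), 0.037684328854084015)
t 8.2 p [0.5622 0.1217 0.1994] yaw -0.1 w 0.0228 F [-0.1  0.2 -2.5] q [-0.45  0.39  0.24  1.81 -0.11  0.96 -1.74]
[-0.02 -0.42 17.94] -0.1
```

View pics/wrist1.png

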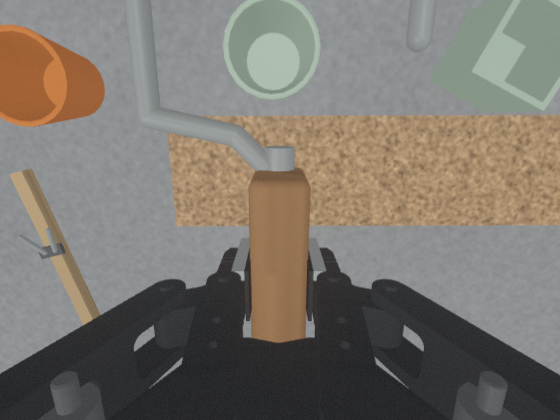

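The wrist view puts the round pot at (271,46), with its centre at (0.681, 0.126), and the hook lies evenly on both sides of it. I'm lowering the bow.

>>> move_arm --steps '[[[0.1, -0.4, 3], 0, 1], [[0.1, -0.4, 6], 0, 1], [[0.1, -0.4, 8], 0, 1], [[0.1, -0.4, 10], 0, 1], [[0.1, -0.4, 12], 0, 1], [[0.1, -0.4, 13.5], 0, 1], [[0.1, -0.4, 15], 0, 1], [[0.1, -0.4, 16], 0, 1], [[0.1, -0.4, 17], 0, 1], [[0.1, -0.4, 17.5], 0, 1], [[0.1, -0.4, 17.6], 0, 1], [[0.1, -0.4, 17.6], 0, 1]]'

```text
time_s: 9.4
eef_pos: [0.564, 0.1261, 0.0235]
tcp_rot: [1.0, -0.001, 0.0, -0.0]
force: [-0.9, -0.1, -1.3]
gripper_width: 0.0233
finger_force: 59.5
```

```bash
python3 t.py 0.433 0.126 0.022 0; python3 - <<'E'
from h import *
im,d=get_image("side"); save("pics/low.png",cv2.resize(im[120:260,200:400],None,fx=4,fy=4,interpolation=cv2.INTER_CUBIC))
E
```

```text
t 9.4 p [0.564  0.1261 0.0235] yaw -0.1 w 0.0233 F [-0.9 -0.1 -1.3] q [-0.4   0.65  0.18  1.88 -0.18  0.62 -1.68]
[-13.1    0.04   0.14] -0.1
```

View pics/low.png

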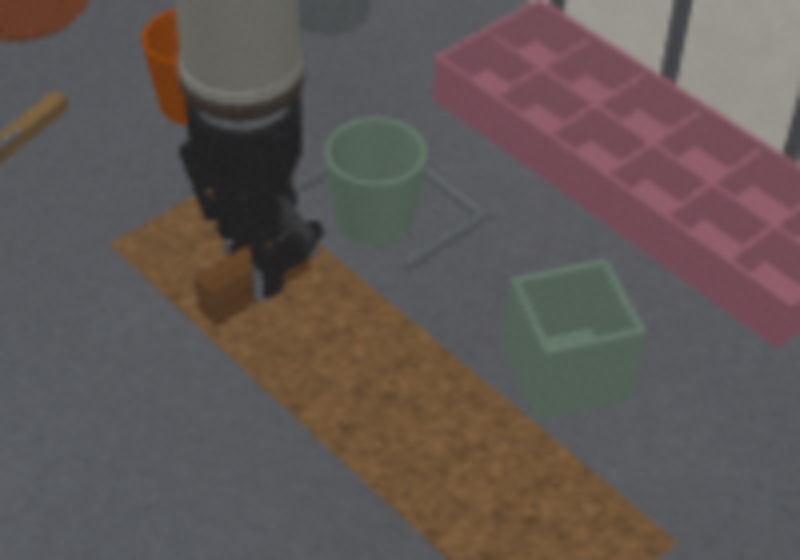

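The bow encircles the round pot (crop 375,180), with the end bar behind it, and it's clear of the tray and the square pot. I'm dragging slowly.

>>> move_arm --steps '[[[-0.8, 0, 0.1], 0, 1], [[-1.4, 0, 0.1], 0, 1], [[-1.9, 0, 0.1], 0, 1], [[-2.4, 0, 0.1], 0, 1], [[-2.9, 0, 0.1], 0, 1], [[-3.4, 0, 0.1], 0, 1], [[-4, 0, 0.1], 0, 1], [[-4.6, 0, 0.1], 0, 1], [[-5.2, 0, 0.1], 0, 1], [[-5.8, 0, 0.1], 0, 1], [[-6.3, 0, 0.1], 0, 1], [[-6.7, 0, 0.1], 0, 1]]'

```text
time_s: 10.65
eef_pos: [0.4963, 0.1263, 0.0224]
tcp_rot: [1.0, -0.001, 0.0, -0.0]
force: [1.5, 0.1, -1.9]
gripper_width: 0.0233
finger_force: 59.3
```

```bash
python3 t.py 0.433 0.126 0.022 0; cat > p.py <<'E'
from h import *
for c in ["side","scene"]:
    im,d=get_image(c); cam=camera_model(c)
    for q in ["round_pot_center","square_pot_center"]:
        for m in masks_of(q,c)[:2]:
            P=cloud(cam,d,m["region"]); 
            if len(P)<30: continue
            T=P[(P[:,2]>.06)&(P[:,2]<.08)]
            print(c,q,round(m["confidence"],2),np.round(m["point"]),"top",np.percentile(P[:,2],98).round(3),(np.array(cv2.minEnclosingCircle(T[:,:2].astype(np.float32))[0]).round(3) if len(T)>5 else None))
E
python3 p.py
```

```text
t 10.65 p [0.4963 0.1263 0.0224] yaw -0.1 w 0.0233 F [ 1.5  0.1 -1.9] q [-0.44  0.57  0.18  2.05 -0.19  0.54 -1.71]
[-6.33  0.04  0.04] -0.1
side round_pot_center 0.88 [284. 174.] top 0.073 [0.635 0.126]
side round_pot_center 0.66 [254. 127.] top 0.275 [0.674 0.315]
side square_pot_center 0.8 [340. 206.] top 0.073 [ 0.679 -0.076]
scene round_pot_center 0.98 [324. 235.] top 0.07 [0.639 0.126]
scene round_pot_center 0.82 [402. 257.] top 0.071 [0.663 0.324]
scene square_pot_center 0.7 [246. 242.] top 0.071 [ 0.684 -0.076]
```

>>> move_arm --steps '[[[-0.5, 0, 0], 0, 1], [[-1.1, 0, 0], 0, 1], [[-1.7, 0, 0], 0, 1], [[-2.3, 0, 0], 0, 1], [[-2.9, 0, 0], 0, 1], [[-3.5, 0, 0], 0, 1], [[-4.1, 0, 0], 0, 1], [[-4.7, 0, 0], 0, 1], [[-5.3, 0, 0], 0, 1], [[-5.8, 0, 0], 0, 1], [[-6.1, 0, 0], 0, 1], [[-6.3, 0, 0], 0, 1]]'

```text
time_s: 12.15
eef_pos: [0.4335, 0.1264, 0.0223]
tcp_rot: [1.0, -0.001, 0.0, -0.0]
force: [2.3, -0.3, -3.0]
gripper_width: 0.0229
finger_force: 59.3
```

```bash
python3 p.py;python3 t.py 0.46 0.126 0.022 0
```

```text
side round_pot_center 0.82 [267. 183.] top 0.073 [0.572 0.128]
side round_pot_center 0.67 [249. 135.] top 0.074 [0.661 0.326]
side square_pot_center 0.56 [340. 204.] top 0.073 [ 0.679 -0.076]
scene round_pot_center 0.71 [324. 214.] top 0.071 [0.575 0.127]
scene round_pot_center 0.56 [403. 258.] top 0.071 [0.664 0.325]
t 12.45 p [0.4335 0.1263 0.0222] yaw -0.1 w 0.023 F [-0.4  0.2 -2. ] q [-0.49  0.51  0.17  2.19 -0.19  0.46 -1.74]
[2.65 0.03 0.02] -0.1
```

The pot stands upright at (0.573, 0.127), in the middle of the mat. I'll back the bar off it to centre the bow, then lift.

>>> move_arm --steps '[[[0.8, 0, 0], 0, 1], [[1.6, 0, 0], 0, 1], [[2.2, 0, 0], 0, 1], [[2.2, 0, 0], 0, 1], [[2.2, 0, -2], 0, 1], [[2.2, 0, -4], 0, 1], [[2.2, 0, -6.5], 0, 1], [[2.2, 0, -9], 0, 1], [[2.2, 0, -12], 0, 1], [[2.2, 0, -15], 0, 1], [[2.2, 0, -17.5], 0, 1], [[2.2, 0, -17.5], 0, 1]]'

```text
time_s: 13.65
eef_pos: [0.4578, 0.127, 0.2005]
tcp_rot: [1.0, -0.001, 0.003, -0.001]
force: [1.4, 0.6, -2.0]
gripper_width: 0.0235
finger_force: 59.5
```

```bash
python3 p.py; python3 t.py 0.46 -0.13 0.2 2 0.42 -0.3 0.2 3 0.393 -0.351 0.2 3 
```

```text
side round_pot_center 0.63 [267. 181.] top 0.073 [0.573 0.128]
side round_pot_center 0.62 [248. 134.] top 0.075 [0.658 0.325]
side square_pot_center 0.61 [342. 204.] top 0.073 [ 0.678 -0.076]
scene round_pot_center 0.87 [402. 259.] top 0.071 [0.662 0.324]
scene round_pot_center 0.7 [324. 218.] top 0.07 [0.577 0.126]
scene square_pot_center 0.97 [245. 244.] top 0.07 [ 0.684 -0.076]
t 13.95 p [0.4547 0.126  0.1959] yaw -0.1 w 0.0231 F [ 0.5  0.3 -2.3] q [-0.55  0.22  0.26  2.05 -0.07  0.88 -1.83]
[ 0.58 25.6  -0.39] -2.1
[-3.38 42.6  -0.36] -3.1
[-6.07 47.71 -0.34] -3.1
```

>>> move_arm --steps '[[[0.5, 4, 0], 0, 1], [[0.5, 8, 0], -1, 1], [[0.5, 12.5, 0], -1, 1], [[0.5, 17, 0], -2, 1], [[0.5, 21.5, 0], -2, 1], [[0.5, 26, 0], -2, 1], [[-0.5, 30.5, 0], -2, 1], [[-1.5, 35, 0], -3, 1], [[-2.5, 39, 0], -3.1, 1], [[-3.4, 43, 0], -3.1, 1], [[-5, 46, 0], -3.1, 1], [[-6, 47.7, 0], -3.1, 1]]'

```text
time_s: 15.15
eef_pos: [0.3921, -0.3536, 0.1962]
tcp_rot: [1.0, 0.024, -0.001, 0.0]
force: [-0.3, 0.9, -1.3]
gripper_width: 0.0234
finger_force: 59.5
```

>>> move_arm --steps '[[[0, 0, 0], 0, 1], [[0, 0, 0], 0, 1]]'

```text
time_s: 15.35
eef_pos: [0.3942, -0.3502, 0.1962]
tcp_rot: [1.0, 0.025, -0.001, -0.001]
force: [-0.3, 1.6, -1.4]
gripper_width: 0.0233
finger_force: 59.5
```

```bash
python3 t.py 0.393 -0.351 0.02 3 
```

```text
t 15.35 p [ 0.3942 -0.3502  0.1962] yaw 2.9 w 0.0233 F [-0.3  1.6 -1.4] q [ 0.24  0.34  0.52  1.93 -0.21  0.93 -0.65]
[-0.09  0.1  17.62] -0.1
```

>>> move_arm --steps '[[[0, 0, 3], 0, 1], [[0, 0, 6], 0, 1], [[0, 0, 9], 0, 1], [[0, 0, 12], 0, 1], [[0, 0, 14], 0, 1], [[0, 0, 15.5], 0, 1], [[0, 0, 16.5], 0, 1], [[0, 0, 17], 0, 1], [[0, 0, 17.3], 0, 1], [[0, 0, 17.5], 0, 1], [[0, 0, 17.5], 0, 1], [[0, 0, 17.5], 0, 1]]'

```text
time_s: 16.55
eef_pos: [0.3951, -0.3509, 0.0228]
tcp_rot: [1.0, 0.026, 0.0, 0.0]
force: [0.5, 0.1, -1.7]
gripper_width: 0.0234
finger_force: 59.6
```

```bash
python3 t.py 0.393 -0.351 0.02 3 
```

```text
t 16.55 p [ 0.3951 -0.3509  0.0228] yaw 3.0 w 0.0234 F [ 0.5  0.1 -1.7] q [ 0.37  0.62  0.38  2.01 -0.4   0.58 -0.49]
[-0.21  0.    0.28] -0.0
```

Next I'll lower it until it touches, in gentle steps.

>>> move_arm --steps '[[[0, 0, 0.1], 0, 1], [[0, 0, 0.2], 0, 1], [[0, 0, 0.3], 0, 1], [[0, 0, 0.3], 0, 1], [[0, 0, 0.3], 0, 1]]'

```text
time_s: 17.05
eef_pos: [0.3948, -0.3506, 0.0197]
tcp_rot: [1.0, 0.026, 0.0, -0.0]
force: [-0.9, 2.2, 5.8]
gripper_width: 0.0231
finger_force: 60.2
```

>>> move_arm --steps '[[[0, 0, 0], 0, 0.6], [[0, 0, 0], 0, 0.5], [[0, 0, 0], 0, 0.3], [[0, 0, 0], 0, 0], [[0, 0, 0], 0, 0], [[0, 0, 0], 0, 0], [[0, 0, 0], 0, 0], [[0, 0, 0], 0, 0], [[0, 0, 0], 0, 0], [[0, 0, 0], 0, 0]]'

```text
time_s: 18.05
eef_pos: [0.3947, -0.3506, 0.0193]
tcp_rot: [1.0, 0.026, -0.0, -0.0]
force: [0.1, -0.3, 0.1]
gripper_width: 0.0854
finger_force: 0.0
```

>>> move_arm --steps '[[[0, 0, -2], 0, 0], [[0, 0, -5], 0, 0], [[0, 0, -9], 0, 0], [[0, 0, -13], 0, 0], [[0, 0, -17], 0, 0], [[0, 0, -20], 0, 0], [[0, 0, -20], 0, 0], [[0, 0, -20], 0, 0], [[0, 0, -20], 0, 0]]'

```text
time_s: 18.95
eef_pos: [0.3941, -0.3498, 0.2181]
tcp_rot: [1.0, 0.026, -0.001, -0.001]
force: [-0.4, 0.1, -1.2]
gripper_width: 0.0856
finger_force: 0.0
```

```bash
python3 t.py; python3 b.py; python3 s.py side end
```

```text
t 18.95 p [ 0.3941 -0.3498  0.2181] yaw 3.0 w 0.0856 F [-0.4  0.1 -1.2] q [ 0.22  0.31  0.54  1.91 -0.19  0.97 -0.66]
scene hook_grip 0.7 [179. 169.] 701 med [ 0.463 -0.341  0.011] lo [ 0.356 -0.405 -0.003] hi [ 0.578 -0.284  0.037]
  wood 208 [ 0.406 -0.345  0.034]
  rect [array([ 400.7, -347.7]), array([86.5, 22.4]), np.float64(2.8)]
  top 165 [array([ 400.7, -347.8]), array([86.6, 22.1]), np.float64(3.0)]
scene round_pot_center 0.78 [325. 217.] 744 med [0.563 0.127 0.042] lo [0.542 0.094 0.004] hi [0.611 0.159 0.07 ]
  rim rect [array([575.716, 126.753]), array([72.194, 74.146]), np.float64(83.181)] ((0.5761880278587341, 0.12726013362407684), 0.0381082259118557)
scene round_pot_center 0.68 [401. 260.] 813 med [0.653 0.327 0.042] lo [0.63  0.289 0.005] hi [0.697 0.357 0.071]
  rim rect [array([663.029, 324.022]), array([73.173, 72.018]), np.float64(68.182)] ((0.6628709435462952, 0.32354405522346497), 0.0377453938126564)
scene square_pot_center 0.73 [247. 241.] 1099 med [ 0.679 -0.078  0.037] lo [ 0.644 -0.117 -0.001] hi [ 0.727 -0.033  0.071]
  rim rect [array([682.852, -76.587]), 
[... 876 characters left out ...]
r 0.69 [250. 133.] 596 med [0.659 0.319 0.049] lo [0.625 0.289 0.002] hi [0.709 0.361 0.074]
  rim rect [array([659.63 , 325.324]), array([77.778, 69.878]), np.float64(51.728)] ((0.6614412069320679, 0.3260497748851776), 0.0408669114112854)
side square_pot_center 0.63 [338. 203.] 737 med [ 0.661 -0.068  0.042] lo [ 0.635 -0.11   0.006] hi [ 0.719 -0.037  0.073]
  rim rect [array([667.039, -70.703]), array([72.863, 44.533]), np.float64(61.652)] ((0.6679881811141968, -0.0719703733921051), 0.04032377153635025)
side mat 0.97 [295. 218.] 4011 med [ 0.561 -0.007  0.003] lo [ 0.511 -0.153 -0.001] hi [0.629 0.231 0.006]
  rect [array([545.827, -51.512]), array([605.562, 207.456]), np.float64(75.212)]
```

View pics/end.png

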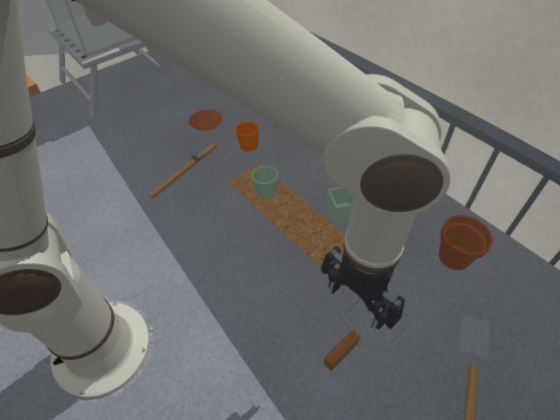

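The picture shows the round pot upright on the mat at (265,182) and the hook lying flat at (342,350). The square pot (340,205) hasn't moved, and the gripper is clear of everything.

```bash
python3 -c "
from plant import robot; print(robot.job_done())"
```

```text
the job is handed in; nothing more can be done
None
```

The job is handed in: the round celadon pot stands upright mid-mat, the hook lies flat within a few millimetres of where it started, and the square pot was not moved (finished at about 19 s; no verdict was returned).

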